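Load the calibration slide under the sound spring clip

ROBOT

A 6-joint arm with a two-finger parallel gripper is mounted at the origin on the work surface. World frame = base frame: x ahead of the robot, y to its left, z up, the work surface at z = 0. Lengths are in m, angles in rad, forces in N, time in s.
With the tool pointing down it reaches from about 0.4 to 0.925 m from the base axis. Payload 3.4 kg.
Tool frame: the origin (TCP) lies at the very end of the fingers, on their centre line; the grasp point (between the pads) lies 19 mm behind it; z points along the fingers, y is the line along which they close (so a half turn about z gives the same grasp; the last joint's range is limited). The gripper opens to 85 mm and grips with 20 to 120 N. Pads are 22 mm wide; open, the fingers measure 114 mm over their backs; the gripper's body (76 mm by 85 mm) begins 54 mm behind the grasp point. The pads swing forward as they close: fully open they stand 13 mm farther back than shut.
Start: joints at [1.048, 0.307, 1.506, -0, 1.328, -0.073], TCP at [0.25, 0.518, 0.231] pointing down, gripper open.
Joint ranges: [-3.12, 3.12], [-1.05, 2.28], [0.14, 2.33], [-1.42, 4.57], [0.1, 2.73], [-2.68, 2.68]. Speed limits (rad/s): [2.57, 2.57, 3.14, 3.14, 3.14, 3.14].

INTERFACE

Orientations are given as a unit quaternion [w, x, y, z].
In Python, from rig import r gives the robot as it stands. Calls block until the motion is done:
- r.movep(position, orientation): joint-space move of the TCP to a pose.
- r.move_l(position, ori=None, feed=0.15, guard=None): straight line of the TCP; ori=None keeps the orientation; feed is the mean speed in m/s. With guard (N) it stops when the force on the tool has changed by that much, and returns True; else False.
- r.movej(angles): joint-space move.
- r.set_gripper(opening, effort=None): opening from 0.0 (shut) to 1.0 (fully open); effort is the grip in N (None keeps the last); returns when the fingers have stopped.
- r.wait(seconds).
- r.solve_ik(position, orientation): joint angles nearest the present ones, or None.
- r.observe(): the state.
- r.snapshot(name): name is "side" or "top" or "wrist"; returns the picture (480x640x3 uint8, blue, green, red); there is no depth.
- r.camera_info(name): a dict with "vfov" (degrees; the focal length in pixels is half the picture's height over the tangent of half this angle, whatever the lens; pixels are square), "cx", "cy" (the principal point, pixels), "R" (3x3) and "t" (3): a world point X has camera coordinates R X + t. Camera axes: x right, y down, z forward; pixel columns grow to the right and rows downward; lengths in m; the calibration is good to about 2 mm. A picture is of the moment at which its call begins: read the wrist's pose just before it. camera_info takes no time and is no camera call; for the wrist camera it gives the pose at the moment of the call.
A pose or a line that the arm cannot do raises r.Unreachable and nothing moves.
- r.finish_job(): hands the job in; it is judged then, once.
The state is a dict: "t": time; "joints": joint angles; "dq": joint speeds; "effort": joint torques, N m; "ee_pos": TCP position; "tcp_rot": TCP orientation; "ft_force": force on the tool from outside, world axes, zero at the start; "moment": the same for the moment, N m; "gripper_width": opening from 0.0 (shut) to 1.0 (fully open); "finger_force": force on a finger pad.
Only numpy, scipy, OpenCV 4.12 (cv2) and the standard library are available. Lean on these libraries where they do the work, as an engineer would, in place of code of your own. Each camera call takes 0.05 s, during which the arm holds its last target. There are 200 camera calls.

TASK

Press the tray's three spring clips on the button at mid-span, steadily with about 4 N, until you have felt the sound one: it gives about 3 mm, while the tired one gives about twice that and the stiff one hardly more than 1 mm. Then take the blue calibration slide from its case and push it gently, lengthwise, under the lip of the sound clip until it is fully home against the end stop, let go, and leave the other things on the bench alone.

Things in the scene. Friction and masses are not known exactly. Their poses are not given: they have to be found in the camera images.
- tray: slide-scanner loading tray fixed to the bench, 206 wide x 104 deep. Origin under its centre, x into the bays (away from their mouths), y to its left, z up. Deck tops (the bays' ledges) 40 mm up, ending in front at x = -50 mm. Dark clamp bar along the back (x 26 to 48, 66 mm high) holds the clips' roots. Black end stop across the bays, 4 mm high, its face at x = -6 mm.
- bay_1 (a point): left bay (bays 62 mm apart): where the middle of the slide's underside lies, at ledge height, when fully home on the end stop; 32 mm of the slide then juts out in front of the deck. Axes as the tray's. Side guides 29 mm apart, 4 mm high, tray x -30 to -6 mm, flaring to about 42 mm at the mouth; between the ledges an open 16 mm slot.
- bay_2 (a point): middle bay (bays 62 mm apart): where the middle of the slide's underside lies, at ledge height, when fully home on the end stop; 32 mm of the slide then juts out in front of the deck. Axes as the tray's. Side guides 29 mm apart, 4 mm high, tray x -30 to -6 mm, flaring to about 42 mm at the mouth; between the ledges an open 16 mm slot.
- bay_3 (a point): right bay (bays 62 mm apart): where the middle of the slide's underside lies, at ledge height, when fully home on the end stop; 32 mm of the slide then juts out in front of the deck. Axes as the tray's. Side guides 29 mm apart, 4 mm high, tray x -30 to -6 mm, flaring to about 42 mm at the mouth; between the ledges an open 16 mm slot.
- clip_1: spring-steel clip of bay 1, 12 wide; origin at its root (tray x 26 mm, 57 mm up), axes as the tray's. Runs level 36 mm towards the mouth, slopes to a heel 60 mm from the root, 1 mm over the ledges, then a turned-up lip, its end 8 to 9 mm over them, 75 mm from the root. Springs both ways at its root, 7.5 mm down at most at mid-span. Of three alike, one is tired, one sound, one too stiff: which varies.
- clip_2: spring-steel clip of bay 2, 12 wide; origin at its root (tray x 26 mm, 57 mm up), axes as the tray's. Runs level 36 mm towards the mouth, slopes to a heel 60 mm from the root, 1 mm over the ledges, then a turned-up lip, its end 8 to 9 mm over them, 75 mm from the root. Springs both ways at its root, 7.5 mm down at most at mid-span. Of three alike, one is tired, one sound, one too stiff: which varies.
- clip_3: spring-steel clip of bay 3, 12 wide; origin at its root (tray x 26 mm, 57 mm up), axes as the tray's. Runs level 36 mm towards the mouth, slopes to a heel 60 mm from the root, 1 mm over the ledges, then a turned-up lip, its end 8 to 9 mm over them, 75 mm from the root. Springs both ways at its root, 7.5 mm down at most at mid-span. Of three alike, one is tired, one sound, one too stiff: which varies.
- clip_1_button (a point): top of the 10 mm round black domed button at mid-span of clip 1, 30 mm from the root and 61.6 mm above the bench at rest; the place to press. Nothing stands higher than 14 mm below it within 25 mm, save the clip.
- clip_2_button (a point): top of the 10 mm round black domed button at mid-span of clip 2, 30 mm from the root and 61.6 mm above the bench at rest; the place to press. Nothing stands higher than 14 mm below it within 25 mm, save the clip.
- clip_3_button (a point): top of the 10 mm round black domed button at mid-span of clip 3, 30 mm from the root and 61.6 mm above the bench at rest; the place to press. Nothing stands higher than 14 mm below it within 25 mm, save the clip.
- slide: calibration slide, loose: blue metal frame 76 x 26 x 5 mm, pale glass window, 30 g. Origin in the middle of its underside, x along its length, the same either way round. Pushing it under the sound clip takes 2 to 5 N.
- slide_center (a point): middle of the calibration slide, 2.5 mm above its underside; axes as the slide's
- case: the slide's open storage case, fixed: black base 100 x 44 x 4 mm with a grey pedestal 56 x 18 mm, top 14 mm above the bench, on which the slide lies with its sides and ends overhanging. Origin under its centre, x along its length.
- petri: clear petri dish 86 across, 14 high, origin under its centre; leave alone
- oil: amber immersion-oil bottle 28 across, 62 high, origin under its centre; leave alone
- wash: white wash bottle with blue cap, 68 across, 170 high, origin under its centre; leave alone
- beaker: glass beaker 70 across, 90 high, origin under its centre; leave alone
- mailer: green open slide mailer 95 x 60 x 30, origin under its centre; leave alone
- tally: steel tally counter 44 across, 34 high, origin under its centre; leave alone
- tweezers: steel tweezers 110 long, 4 high, origin under the middle; leave alone
There are look-alikes about, which are no part of the job. There is more than one size of the tray; the job needs the smaller. Of the things shaped like the slide, the blue one is meant.

How it is judged:
By the outcome, as a careful person would: the job done as asked, in the order asked, and still so for the second after the job is handed in, with the robot touching nothing.
It also fails if it takes over 72 s, if anything falls off the work surface, if the arm or the gripper's body presses on something with over 40 N, if the wrist force passes 120 N, or if a joint passes its speed limit or range.

## Working session

There is one attempt and no reset: what is moved stays moved. The work goes in short steps, each a Python script; the robot and the scene stay as the last script left them, time stands still between calls to the robot, and variables do not carry over. Pictures are saved under pics/ and viewed, at most 10 in all, crops included, and the job is handed in when it is done.

```bash
ls; mkdir -p pics
python3 - <<'E'
from rig import r
import cv2
for n in("top","side","wrist"):
    c=r.camera_info(n);print(n,c)
    cv2.imwrite(f"pics/{n}0.png",r.snapshot(n))
o=r.observe();print(o)
E
```

```text
pics
top {'vfov': 48.81065459908059, 'cx': 321.3633419128203, 'cy': 240.20514505411657, 'R': array([[-8.28307424e-04, -9.99993367e-01, -3.54688992e-03],
       [-9.95555549e-01,  1.15864091e-03, -9.41690270e-02],
       [ 9.41725119e-02,  3.45312504e-03, -9.95549905e-01]]), 't': array([0.04795239, 0.48162946, 1.18183757])}
side {'vfov': 44.17531425655552, 'cx': 311.5021970577252, 'cy': 242.8128269012317, 'R': array([[-0.80348141, -0.59513555, -0.01520833],
       [-0.27608844,  0.39513145, -0.87615427],
       [ 0.52743984, -0.69977483, -0.48179082]]), 't': array([0.40556507, 0.18218896, 1.18557234])}
wrist {'vfov': 67.39233200305866, 'cx': 321.8099581474269, 'cy': 241.39518343829005, 'R': array([[ 0.43434334,  0.90074666, -0.00114762],
       [ 0.86856436, -0.4184867 ,  0.26545214],
       [ 0.23862486, -0.11629415, -0.96412336]]), 't': array([-0.57438943, -0.03573407,  0.37811225])}
{'t': 0.15, 'joints': array([ 1.04752482e+00,  3.07411761e-01,  1.50735424e+00, -1.51244618e-05,
        1.32844668e+00, -7.35216804e-02]), 'dq': array([ 0.00018887, -0.00286762, -0.00228447, -0.00241659, -0.00083242,
        0.00024653]), 'effort': array([ 9.15060446e-04, -4.57983077e+01, -2.52217913e+01, -1.84968112e-04,
        8.37651780e-03,  4.00223291e-05]), 'ee_pos': array([0.24974415, 0.51733364, 0.23059381]), 'tcp_rot': array([-2.31118300e-04,  2.22982578e-01,  9.74822093e-01, -7.76374253e-04]), 'ft_force': array([ 0.50493947,  0.95095298, -0.35463509]), 'moment': array([-0.00675786,  0.00110865,  0.00491675]), 'finger_force': 0.0, 'gripper_width': 0.999042834169968}
```

View pics/top0.png

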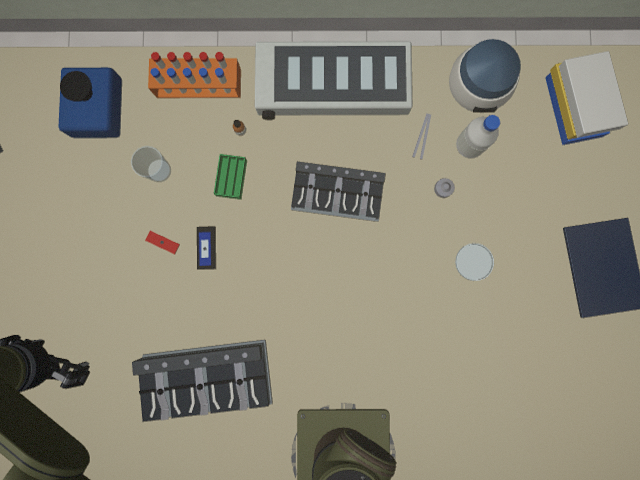

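View pics/side0.png

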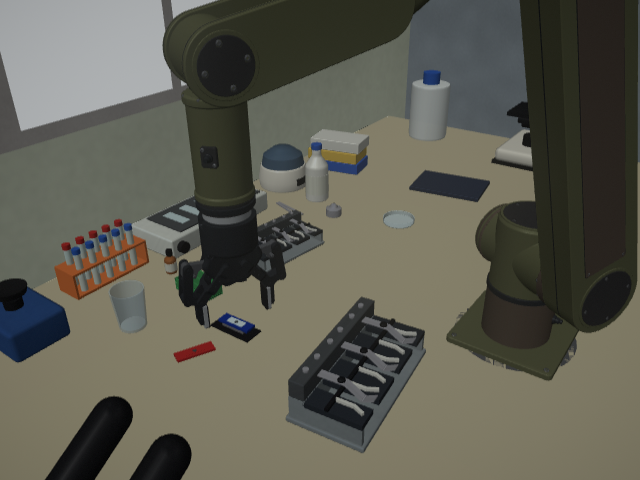

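The top view shows the smaller tray at about (338,191) with its mouth towards the robot (down). The blue slide in its case is at (206,248); a red look-alike is at (163,242), and the bigger tray is at (203,380).

```bash
cat > h.py <<'E'
from rig import r
import numpy as np, cv2
from scipy.spatial.transform import Rotation as Ro
def ray(c,px,z):
    f=240/np.tan(np.radians(c["vfov"]/2))
    d=c["R"].T@np.array([(px[0]-c["cx"])/f,(px[1]-c["cy"])/f,1.]); C=-c["R"].T@c["t"]
    return C+d*(z-C[2])/d[2]
def proj(c,X):
    f=240/np.tan(np.radians(c["vfov"]/2)); p=c["R"]@np.asarray(X)+c["t"]
    return np.array([c["cx"]+f*p[0]/p[2],c["cy"]+f*p[1]/p[2]])
def down(yaw): # tool z down, tool x axis at angle yaw in world
    q=(Ro.from_euler("z",yaw)*Ro.from_euler("x",np.pi)).as_quat(); return q[[3,0,1,2]]
def look(name,fn):
    c=r.camera_info(name); im=r.snapshot(name); cv2.imwrite(f"pics/{fn}.png",im); np.save(f"pics/{fn}.npy",c,allow_pickle=True); return c,im
E
python3 - <<'E'
from h import *
c=r.camera_info("top")
for p,z in (((297,163),.066),((384,173),.066),((292,209),.04),((378,220),.04),((206,248),.0165),((206,228),.004),((206,268),.004)): print(p,ray(c,p,z).round(4))
w=r.camera_info("wrist");o=r.observe();C=-w["R"].T@w["t"]
q=o["tcp_rot"];T=Ro.from_quat(q[[1,2,3,0]])
print("tool x,y,z",T.as_matrix().T.round(3).tolist())
print("cam in tool",T.inv().apply(C-o["ee_pos"]), "cam fwd in tool",T.inv().apply(w["R"][2]))
E
```

```text
(297, 163) [0.6503 0.1014 0.066 ]
(384, 173) [ 0.6274 -0.0919  0.066 ]
(292, 209) [0.5509 0.1137 0.04  ]
(378, 220) [ 0.5256 -0.0802  0.04  ]
(206, 248) [0.4647 0.3115 0.0165]
(206, 228) [0.5122 0.3152 0.004 ]
(206, 268) [0.4195 0.3133 0.004 ]
tool x,y,z [[-0.901, 0.435, 0.0], [0.435, 0.901, -0.002], [-0.001, -0.001, -1.0]]
cam in tool [ 0.066185    0.0001564  -0.14288557] cam fwd in tool [-2.65571903e-01  8.18426884e-04  9.64090709e-01]
```

Run:
```python
from h import *
for yaw in (3.02,-0.118): print(yaw,r.solve_ik([.573,.012,.21],down(yaw)))
r.movep([.573,.012,.21],down(3.02)); r.wait(.2)
c,im=look("wrist","w1"); print(r.observe()["t"])
```

```text
3.02 [-0.05275867  0.32105795  1.54163435  0.          1.27890036 -1.50196235]
-0.118 [-5.27586727e-02  3.21057950e-01  1.54163435e+00 -4.44089210e-16
  1.27890036e+00  1.63603765e+00]
2.55
```

View pics/w1.png

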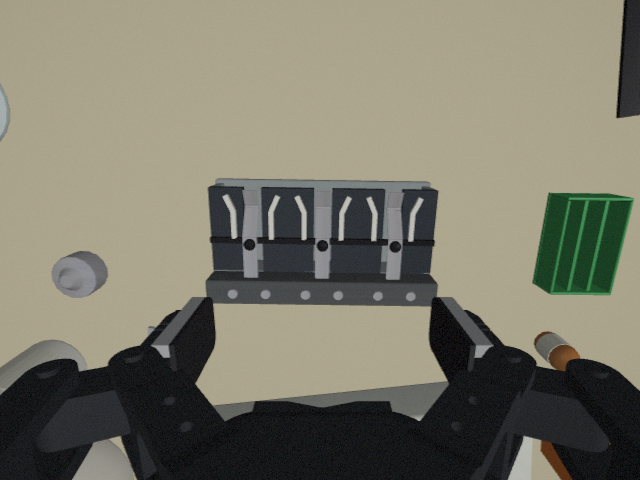

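The wrist view (mouths up) shows the black buttons at about (250,244) for bay 3, (322,245) for bay 2 and (395,246) for bay 1.

Run:
```python
from h import *
c=np.load("pics/w1.npy",allow_pickle=True).item(); im=cv2.imread("pics/w1.png"); g=cv2.cvtColor(im,cv2.COLOR_BGR2GRAY)
P=[]
for x,y in ((395,246),(322,245),(250,244)):
    # dark blob within the clip's width only
    w=g[y-14:y+15,x-6:x+7]<45; n,l,s,ce=cv2.connectedComponentsWithStats(w.astype(np.uint8))
    k=1+np.argmax(s[1:,4]); p=ce[k]+[x-6,y-14]; print(p,s[k]); P.append(ray(c,p,.0605))
P=np.array(P);print(P.round(4)); v=P[0]-P[2]; print(np.linalg.norm(v)); yaw=np.arctan2(-v[0],v[1])
for e in ((436,187),(210,187),(429,180),(216,180)): print(e,ray(c,e,.04).round(4))
bar=[ray(c,p,.066) for p in((232.5,294.5),(411,296.5))];v=bar[1]-bar[0];print("yaw",yaw,np.arctan2(-v[0],v[1]),np.linalg.norm(v))
m=P.mean(0);print("tray centre",m[:2]+.004*np.array([np.cos(yaw),np.sin(yaw)]))
```

```text
[394.60493827 246.55555556] [ 1 10 11 10 81]
[322.20238095 245.3452381 ] [ 1  9 11 11 84]
[249.19101124 244.25842697] [ 0  9 11 11 89]
[[ 0.5992  0.0718  0.0605]
 [ 0.5908  0.0111  0.0605]
 [ 0.5825 -0.05    0.0605]]
0.12295750236597675
(436, 187) [0.5563 0.1145 0.04  ]
(210, 187) [ 0.5328 -0.0798  0.04  ]
(429, 180) [0.5495 0.1087 0.04  ]
(216, 180) [ 0.5276 -0.0734  0.04  ]
yaw -0.13658590251076405 -0.1324154644095082 0.15401643220138633
tray centre [0.59477934 0.0103824 ]
```

```bash
cat >> h.py <<'E'
YAW=-.135; TC=np.array([.5948,.0104])
TR=np.array([[np.cos(YAW),-np.sin(YAW)],[np.sin(YAW),np.cos(YAW)]])
def tray(x,y,z): return np.array([*(TC+TR@[x,y]),z])
Q=down(np.pi+YAW)
E
python3 - <<'E'
from h import *
def fz():
    a=[]
    for _ in range(6): r.wait(.05); a.append(r.observe()["ft_force"][2])
    return np.mean(a),np.std(a)
r.set_gripper(0.0,40)
for i,y in ((2,0),(1,.062),(3,-.062)):
    r.movep(tray(-.004,y,.08),Q); r.move_l(tray(-.004,y,.066),feed=.05); r.wait(.15)
    f0=fz(); h=r.move_l(tray(-.004,y,.0545),feed=.008,guard=4); z=r.observe()["ee_pos"][2]; f=fz()
    z2=r.observe()["ee_pos"][2]
    print(i,h,"z",round(z,5),round(z2,5),"f0",f0,"f",f,"give",61.6-z2*1e3,r.observe()["t"],flush=True)
    r.move_l(tray(-.004,y,.075),feed=.08)
    if 2<61.6-z2*1e3<4.5: break
E
```

```text
2 True z 0.05833 0.05824 f0 (np.float64(-0.29897820891700405), np.float64(0.3182000368511808)) f (np.float64(3.53972063162943), np.float64(0.3795025354424757)) give 3.360246895960856 6.025
```

Clip 2 gave 3.4 mm at about 3.9 N, so it is the sound one. Next is the slide.

Run:
```python
from h import *
r.move_l(tray(-.004,0,.13),feed=.2)
r.movep([.46,.313,.13],down(np.pi)); r.set_gripper(.55); r.wait(.1)
c,im=look("wrist","w2"); print(r.observe()["t"])
hsv=cv2.cvtColor(im,cv2.COLOR_BGR2HSV); m=cv2.inRange(hsv,(105,120,60),(130,255,255)); m=cv2.morphologyEx(m,cv2.MORPH_OPEN,np.ones((3,3)))
cs=max(cv2.findContours(m,cv2.RETR_EXTERNAL,cv2.CHAIN_APPROX_NONE)[0],key=cv2.contourArea)
W=np.array([ray(c,p[0],.019)[:2] for p in cs])*1e3
R=cv2.minAreaRect(W.astype(np.float32)); print(R,cv2.minAreaRect(cs))
```

```text
8.725
((464.3441467285156, 313.9698791503906), (76.79183959960938, 26.759281158447266), 2.06968355178833) ((323.5721740722656, 240.08761596679688), (101.39530181884766, 37.370506286621094), 87.39744567871094)
```

View pics/w2.png

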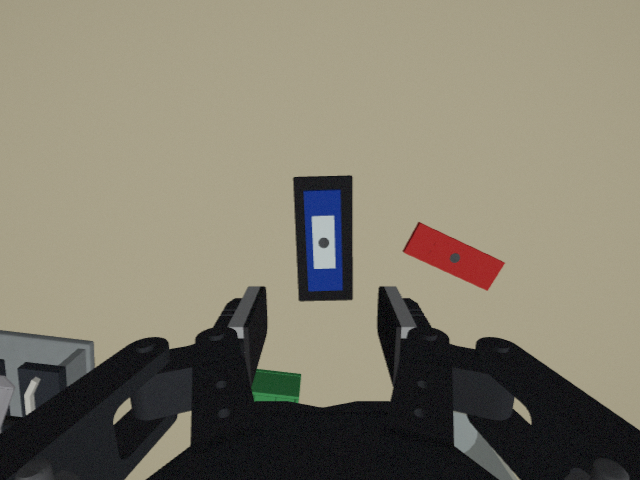

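The picture shows the slide squarely on its case at (323,240) and the red look-alike off to the right at (455,258), clear of the fingers.

Run:
```python
from h import *
a=.0361; q=down(np.pi+a); g=np.array([.4643,.3140])-.023*np.array([np.cos(a),np.sin(a)])
r.movep([*g,.06],q); r.move_l([*g,.0075],feed=.1,guard=8); r.set_gripper(0.1,40)
o=r.observe(); print(o["gripper_width"],o["finger_force"],o["ee_pos"],o["t"])
r.move_l([*g,.10],feed=.12)
r.movep(tray(-.137,0,.10),Q); r.wait(.15)
c,im=look("wrist","w3"); cs,ims=look("side","s3")
o=r.observe(); print(o["gripper_width"],o["finger_force"],o["ee_pos"],o["ft_force"],o["t"])
p=proj(cs,tray(-.1,0,.1)); print(p); x,y=p.astype(int)
crop=ims[max(0,y-100):y+100,max(0,x-130):x+130]; cv2.imwrite("pics/both.png",np.vstack([cv2.resize(im,(426,320)),cv2.resize(crop,(426,280))]))
```

```text
0.28517321623871894 39.36302661895752 [0.44211158 0.31359725 0.00856296] 10.1083
0.29334243454402587 39.24979090690613 [0.45926096 0.02982974 0.09998312] [ 0.5709598   0.52790446 -1.10607997] 12.3833
[307.88702083 228.75278522]
```

View pics/both.png

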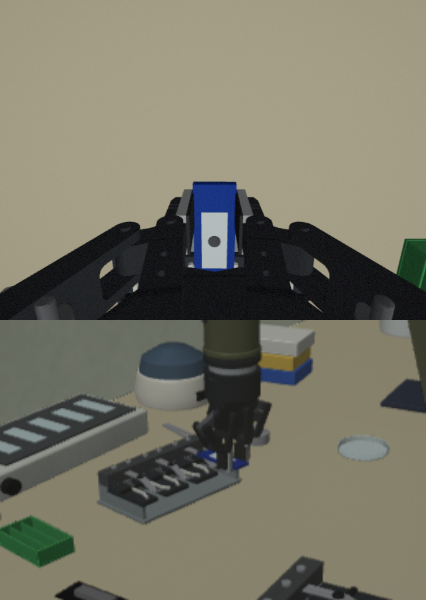

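The slide is held squarely (rear end at (214,185) in the upper half) and is in front of the tray. I'll enter the middle bay.

Run:
```python
from h import *
r.move_l(tray(-.127,0,.0358),feed=.12); r.wait(.15)
f0=r.observe()["ft_force"]
h=r.move_l(tray(-.100,0,.0358),feed=.03,guard=3); o=r.observe()
def T(o): d=TR.T@(o["ee_pos"][:2]-TC); return (d*1e3).round(2),(o["ee_pos"][2]*1e3).round(2)
print(h,T(o),TR.T@(o["ft_force"]-f0)[:2],o["ft_force"][2]-f0[2],o["t"])
if not h:
    h=r.move_l(tray(-.100,0,.0335),feed=.008,guard=2); o=r.observe(); print("lower",h,T(o),(o["ft_force"]-f0),o["t"])
c,im=look("wrist","w4"); cv2.imwrite("pics/s4.png",look("side","s4f")[1][140:320,200:420])
```

```text
False (array([-100.18,   -0.  ]), np.float64(35.72)) [ 0.25616291 -0.00113003] -1.0340709845188885 14.275
lower True (array([-100.1,   -0. ]), np.float64(33.72)) [ 0.93557404 -0.44333302  2.64297983] 14.5833
```

Run:
```python
from h import *
def T(o): d=TR.T@(o["ee_pos"][:2]-TC); return (d*1e3).round(2),(o["ee_pos"][2]*1e3).round(2)
r.move_l(tray(-.100,0,.0340),feed=.02); r.wait(.1)
f0=r.observe()["ft_force"]
for x in (-.094,-.088,-.082,-.076,-.070,-.066,-.063):
    h=r.move_l(tray(x,0,.0340),feed=.025,guard=7); r.wait(.05); o=r.observe(); d=o["ft_force"]-f0
    print(x,h,T(o),(TR.T@d[:2]).round(2),d[2].round(2),o["gripper_width"],o["t"].__round__(2))
    if h: break
look("side","s5"); cv2.imwrite("pics/s5c.png",cv2.resize(cv2.imread("pics/s5.png")[150:310,210:400],None,fx=3,fy=3))
```

```text
-0.094 False (array([-95.75,  -0.13]), np.float64(33.63)) [-5.42 -0.98] 1.1 0.28465541255345417 15.47
-0.088 False (array([-89.42,  -0.11]), np.float64(33.75)) [-4.29 -0.77] 2.41 0.2915871121404763 15.92
-0.082 False (array([-82.89,  -0.1 ]), np.float64(33.91)) [-3.74  0.25] 3.52 0.28837909157198893 16.36
-0.076 False (array([-77.43,  -0.09]), np.float64(33.98)) [-5.48 -0.8 ] 5.02 0.28757624034487794 16.8
-0.07 False (array([-72.17,  -0.12]), np.float64(34.03)) [-6.94 -1.51] 7.51 0.28449657107757853 17.24
-0.066 False (array([-68.94,  -0.14]), np.float64(34.06)) [-7.79 -0.7 ] 8.4 0.2933437645658074 17.6
-0.063 False (array([-66.68,  -0.18]), np.float64(34.08)) [-9.8  -0.56] 10.88 0.28535171905010526 17.92
```

View pics/s5c.png

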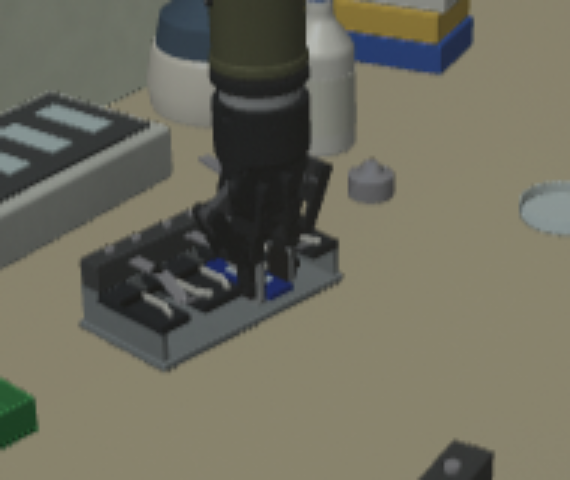

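The slide is under clip 2 with the fingers in front of the deck. I'll let go, look, and finish with a gentle push from behind.

Run:
```python
from h import *
r.set_gripper(.5); o=r.observe(); p=tray(*(TR.T@(o["ee_pos"][:2]-TC)),.1)
r.move_l(tray(-.067,0,.1),feed=.1); r.set_gripper(0.0,40)
r.movep(tray(-.067,0,.16),Q); r.wait(.15)
c,im=look("wrist","w6"); print(r.observe()["t"])
hsv=cv2.cvtColor(im,cv2.COLOR_BGR2HSV); m=cv2.inRange(hsv,(105,120,50),(130,255,255))
ys,xs=np.where(m[:330]); print(xs.min(),xs.max(),ys.min(),ys.max())
for y in(ys.min(),):
    X=ray(c,(xs[ys==y].mean(),y),.045); print("rear end tray",TR.T@(X[:2]-TC)*1e3)
x,y=proj(c,tray(-.044,0,.045)).astype(int); cr=im[max(0,y-110):y+110,max(0,x-150):x+150]; cv2.imwrite("pics/w6c.png",cv2.resize(cr,None,fx=2.5,fy=2.5)); print(x,y)
```

```text
20.125
304 339 217 287
rear end tray [-8.21195113e+01  3.90258545e-02]
321 266
```

View pics/w6c.png

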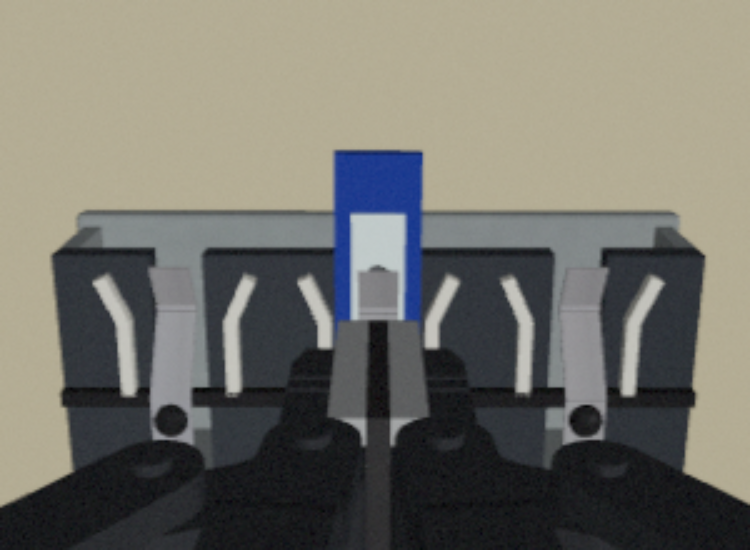

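The slide sits straight between the guides, with its rear edge at tray x = -82.1 mm (home is -82). I'll confirm with a gentle push from behind.

Run:
```python
from h import *
def T(o): d=TR.T@(o["ee_pos"][:2]-TC); return (d*1e3).round(2)
r.move_l(tray(-.12,0,.16),feed=.15); r.move_l(tray(-.12,0,.037),feed=.12); r.wait(.2)
for g in (2.5,7,9):
    f0=r.observe()["ft_force"]; h=r.move_l(tray(-.086,0,.037),feed=.012,guard=g); o=r.observe(); print(g,h,T(o),(TR.T@(o["ft_force"]-f0)[:2]).round(2),o["t"])
    r.wait(.1)
    if g==7: break
r.move_l(tray(-.12,0,.037),feed=.05); r.move_l(tray(-.12,0,.16),feed=.15); r.movep(tray(-.09,0,.16),Q); r.wait(.2)
c,im=look("wrist","w7")
hsv=cv2.cvtColor(im,cv2.COLOR_BGR2HSV); m=cv2.inRange(hsv,(105,120,50),(130,255,255))
ys,xs=np.where(m[:330]); y=ys.min(); X=ray(c,(xs[ys==y].mean(),y),.045); print("rear",TR.T@(X[:2]-TC)*1e3, r.observe()["t"])
x,y=proj(c,tray(-.03,0,.045)).astype(int); cv2.imwrite("pics/w7c.png",cv2.resize(im[max(0,y-110):y+110,x-150:x+150],None,fx=2.5,fy=2.5))
```

```text
2.5 True [-93.96  -0.1 ] [ 0.24 -0.28] 24.025
7 True [-94.02  -0.24] [-0.23  0.24] 24.575
rear [-82.46972431  -1.40229249] 26.7917
```

View pics/w7c.png

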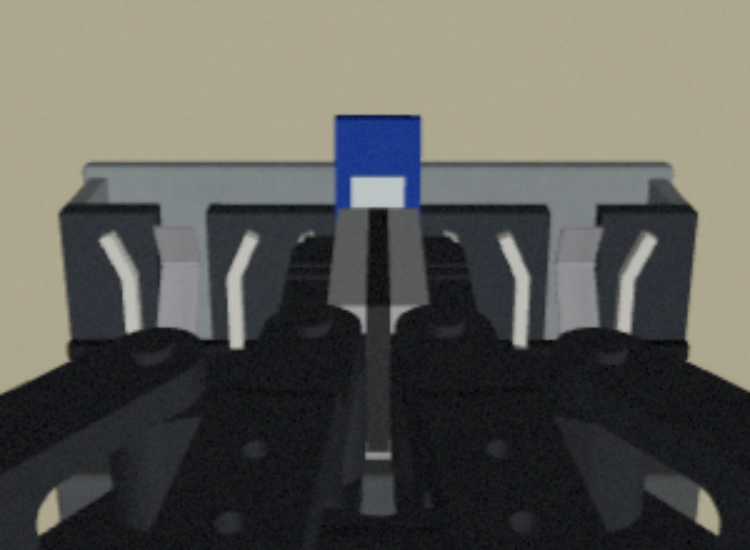

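Pushing 7 N harder did not move the slide, which suggests it is on the stop. One clear look at its front end will settle it.

Run:
```python
from h import *
r.movep(tray(.01,0,.17),Q); r.wait(.3)
c,im=look("wrist","w8"); print(r.observe()["t"])
for n,p in dict(front=(-.006,0,.045),rear=(-.082,0,.045),stopL=(-.006,.025,.044)).items(): print(n,proj(c,tray(*p)))
hsv=cv2.cvtColor(im,cv2.COLOR_BGR2HSV); m=cv2.inRange(hsv,(105,120,50),(130,255,255)); m[330:]=0
k=max(cv2.findContours(m,cv2.RETR_EXTERNAL,cv2.CHAIN_APPROX_NONE)[0],key=cv2.contourArea)
W=np.array([TR.T@(ray(c,p[0],.045)[:2]-TC) for p in k])*1e3; print(W.min(0),W.max(0),cv2.minAreaRect(W.astype(np.float32)))
x,y=proj(c,tray(-.03,0,.045)).astype(int); cv2.imwrite("pics/w8c.png",cv2.resize(im[max(0,y-75):y+75,x-100:x+100],None,fx=4,fy=4,interpolation=2))
```

```text
27.625
front [321.69147537 212.87455151]
rear [321.76002661 105.87423452]
stopL [354.65058065 212.64457248]
[-81.26850525 -13.38074001] [-5.12827364 13.08286412] ((-43.19866943359375, -0.17058563232421875), (76.12560272216797, 26.46405029296875), 0.03292090445756912)
```

View pics/w8c.png

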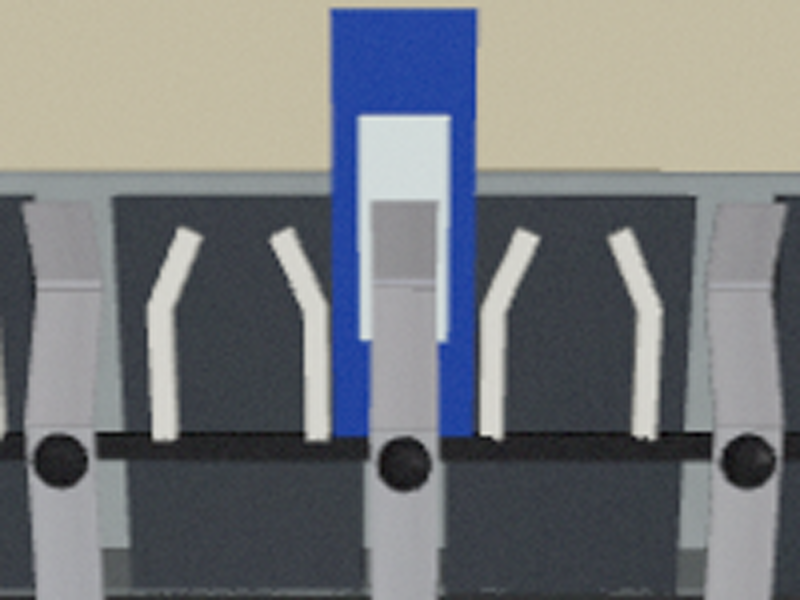

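The picture shows the slide lying straight under the middle clip, its front edge touching the black stop at row 435 of the crop.

```bash
python3 -c "
from h import *
print(r.finish_job())"
```

```text
the job is handed in; nothing more can be done
None
```

The job is handed in: clip 2 (middle bay) was the sound one, giving 3.4 mm at about 3.9 N, so clips 1 and 3 were not pressed, and the blue slide is under its lip, home against the end stop and released.

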